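# Unlock the seed slide and hold its frosted end up over the white plate

## Robot

A 7-joint arm with a two-finger parallel gripper is mounted at the origin on the work surface. World frame = base frame: x ahead of the robot, y to its left, z up, the work surface at z = 0. Lengths are in m, angles in rad, forces in N, time in s.
With the tool pointing down it reaches from about 0.4 to 0.85 m from the base axis. Payload 6.9 kg.
Tool frame: the origin (TCP) lies midway between the tips of the shut fingers; the grasp point (between the pads) lies behind it (ctrl.pinch_z is the z of the grasp point in the tool frame, in m); z points along the fingers, y is the line along which they close (so a half turn about z gives the same grasp; the last joint's range is limited). The gripper opens to 85 mm and grips with 20 to 120 N. Pads are 22 mm wide; open, the fingers measure 114 mm over their backs; the gripper's body (76 mm by 85 mm) begins 54 mm behind the grasp point. The pads swing forward as they close: fully open they stand 13 mm farther back than shut.
Start: joints at [1.371, 0.507, -0.238, 1.5, 0.126, 1.149, -0.155], TCP at [0.188, -0.596, 0.231] pointing down, gripper open.
Joint ranges: [-3.08, 3.08], [-0.24, 2.05], [-1.43, 1.35], [0, 2.5], [-1.52, 4.66], [0.17, 1.96], [-2.89, 2.89]. Speed limits (rad/s): [2.39, 2.39, 3.14, 3.14, 3.14, 3.14, 3.14].

## Interface

Orientations are given as a unit quaternion [w, x, y, z].
In Python, from station import ctrl, get_state, vision, ticket, models gives the robot as it stands. Calls block until the motion is done:
- ctrl.movep(position, orientation): joint-space move of the TCP to a pose.
- ctrl.movel(position, frame=None, max_speed=0.15): straight line of the TCP; frame=None keeps the orientation; max_speed is the mean speed in m/s.
- ctrl.set_joints(angles): joint-space move.
- ctrl.ungrasp() and ctrl.close_gripper(force=None): open the fingers fully, or close them until they stop; force is the grip in N (None keeps the last).
- ctrl.pause(seconds).
- ctrl.ik(position, orientation): joint angles nearest the present ones, or None.
- get_state(): the state.
- vision.grab_frame(name): name is "side" or "top" or "wrist"; returns (picture, depth): 480x640x3 uint8, blue, green, red; 480x640 float32, m along the optical axis (not along the pixel's ray), 0 where there is no reading.
- vision.camera_info(name): a dict with "mtx" (3x3 intrinsics, pixels), "R" (3x3) and "t" (3): a world point X has camera coordinates R X + t; the wrist camera has in their place "hand_eye" (4x4, takes a point from camera to tool coordinates, whose origin is the TCP and whose axes are the flange's). Camera axes: x right, y down, z forward; pixel columns grow to the right and rows downward; lengths in m; the calibration is good to about 2 mm. A picture is of the moment at which its call begins: read the wrist's pose just before it. camera_info takes no time and is no camera call.
A pose or a line that the arm cannot do raises ctrl.Unreachable and nothing moves.
- ticket.close_job(): hands the job in; it is judged then, once.
Trained networks look in the newest picture that a camera, given by its name, has taken for a name from the list of things; names that differ only in an ending like _2 or _b are one class to them, and where a whole thing is asked for, a point or a joint stands for the part that bears it (a point fixed in the world has none). Each returns a list of dicts, best first, with "p" (0 to 1); they miss things now and then, are a little off and sometimes report something else, mostly with a low value. They report only what shows in the picture. A call takes as long as a camera call. They do not tell look-alikes from the thing itself.
- models.recognise(camera, target): "point" ([column, row] in pixels, amid what is visible of it).
- models.masks_of(camera, target): "mask" (480x640 bool, what is visible of it) and "point" ([column, row] in pixels, amid what is visible of it).
The state is a dict: "time": time; "qpos": joint angles; "qd": joint speeds; "tau": joint torques, N m; "tcp_pos": TCP position; "eef_rot": TCP orientation; "contact_force": force on the tool from outside, world axes, zero at the start; "wrist_torque": the same for the moment, N m; "width": finger opening in m; "gripper_force": force on a finger pad.
Only numpy, scipy, OpenCV 4.12 (cv2) and the standard library are available. Lean on these libraries where they do the work, as an engineer would, in place of code of your own. Each camera call takes 0.05 s, during which the arm holds its last target. There are 200 camera calls.

## Task

Push the orange transport lock all the way to its end stop, so that its steel bar clears the glass seed slide. Find the slide's frosted end by the small corner notch, then, keeping the fingers off the frosted end, lift the slide and hold it over the white plate, about 20 cm above the table, label side still up and frosted end tipped up about 40 degrees. Finish holding it there, still, with the lock left fully open and the dishes, tomato and jar left where they are.

Things in the scene. Friction and masses are not known exactly. Their poses are not given: they have to be found in the camera images.
- stage: Fixed blue stage. Origin: on the table under the axis of its black pillar (diameter 28 mm, top at 40 mm), on which the slide rests, overhanging. Base 8 mm thick, 96 mm in x, 110 mm in y. Along +y an aluminium track, 24 mm wide, y = 58 to 198 mm, top at 36 mm, on a strip 50 mm wide; red end stop, 50 mm high, at y = 190 to 198 mm. The lock opens towards +y. Position and yaw vary
- lock (a joint): Travel (m) of the transport lock along the stage's +y: 0 to 0.02 at the start (locked), 0.092 at the end stop (open). Stays where it is left; friction about 2 N. Its flat steel bar, 12 mm wide, 50 to 55 mm above the table (4 mm over the slide), runs along stage y from the lock back to y = -20 mm + travel; fully open, its tip is 72 mm from the pillar's axis
- lock_grip (a point): Point to grip on the lock's orange fin: stage x = 0, y = 80 mm + travel, 72 mm above the table. The fin is 14 mm thick (stage x), 26 mm long (stage y), 55 to 85 mm above the table; under it a dark block, as thick and 30 mm long, goes down to the track at 36 mm
- slide: Loose glass slide, 96 x 36 x 6 mm, about 50 g, lying flat, label side up, at any yaw, centred on the pillar, underside 40 mm above the table. Origin: centre of its underside; x along its length to the frosted end, y across, z out of the label (upper) side. Clear from x = -48 to 22 mm, brown seeds inside at the middle; frosted from 22 to 48 mm, with an 8 x 8 mm notch in the corner at +x, +y
- slide_mid (a point): Middle of the slide, 3 mm above its origin; axes as slide
- frost: The frosted, whitish, notched end of the slide (x = 22 to 48 mm in the slide's frame), where the label is written; part of the slide. Same origin and axes as slide. The fingers must keep off it
- plate: Fixed round white ceramic plate with a thin blue rim on the table, 136 mm across, rim 12 mm high. Origin: centre of its underside. Its position varies
- dish_a: Bystander: flat round seed dish with light brown seeds, diameter 63 mm, 19 mm high, loose. Origin: centre of its underside
- dish_b: Bystander: flat round seed dish with black seeds, diameter 63 mm, 19 mm high, loose. Origin: centre of its underside
- tomato: Bystander: red tomato, diameter 68 mm, 57 mm high with its stalk, loose. Origin: centre of its underside
- jar: Bystander: small amber glass jar, diameter 38 mm, 62 mm high, loose. Origin: centre of its underside
Not all that is in view belongs to the job. There is more than one size of the slide; the job needs the middle-sized. Of the things shaped like the plate, the white one is meant.

How it is judged:
On the way, in this order (a step that is already met when the one before it is completed fails the run):
1. the transport lock is at its end stop (within 4 mm) (value of joint lock above 0.088 m), for 0.2 s.
2. the slide is lifted in the fingers, its middle more than 90 mm above the table (height (world z) of slide_mid above 0.09 m and contact force between slide and the fingers above 1 N), for 0.2 s.
At the end, for the whole second after the job is handed in: Slide at rest in the fingers, off the plate, its middle 120 to 300 mm above the table and within 60 mm sideways of the plate's centre; frosted end raised 22 to 60 degrees, label side within 60 degrees of straight up; lock within 6 mm of its end stop (value of joint lock above 0.086 m and contact force between slide and the fingers above 1 N and height (world z) of slide_mid between 0.12 and 0.3 m and horizontal distance between slide_mid and plate below 0.06 m and angle between slide's own x axis and vertical between 0.52 and 1.19 rad and angle between slide's own z axis and vertical below 1.05 rad and linear speed of slide below 0.03 m/s and contact force between slide and plate below 0.05 N); the arm keeps its last pose, push and grip.
It fails at once if the fingers pressed on the frosted end (over 1 N) (contact force between the fingers and frost above 1 N).
It fails at once if a bystander (dish, tomato or jar) was moved more than 30 mm (distance of any of dish_a, dish_b, tomato, jar from where it was at the start of the episode above 0.03 m).
It also fails if it takes over 45 s, if anything falls off the work surface, if the arm or the gripper's body presses on something with over 40 N, if the wrist force passes 120 N, or if a joint passes its speed limit or range.

## Working session

There is one attempt and no reset: what is moved stays moved. The work goes in short steps, each a Python script; the robot and the scene stay as the last script left them, time stands still between calls to the robot, and variables do not carry over. Pictures are saved under pics/ and viewed, at most 10 in all, crops included, and the job is handed in when it is done.

```bash
mkdir -p pics; ls
cat > h.py <<'E'
import numpy as np, cv2
from station import ctrl, get_state, vision, ticket, models
from scipy.spatial.transform import Rotation as Ro
def T_cam(name):
    i=vision.camera_info(name)
    M=np.eye(4)
    if name=="wrist":
        s=get_state(); q=np.array(s["eef_rot"]); B=np.eye(4)
        B[:3,:3]=Ro.from_quat(q[[1,2,3,0]]).as_matrix(); B[:3,3]=s["tcp_pos"]
        return np.array(i["mtx"]),B@np.array(i["hand_eye"])
    M[:3,:3]=i["R"];M[:3,3]=np.ravel(i["t"])
    return np.array(i["mtx"]),np.linalg.inv(M)
def cloud(d,K,T):
    v,u=np.mgrid[:480,:640]
    P=np.stack([(u-K[0,2])/K[0,0]*d,(v-K[1,2])/K[1,1]*d,d],-1)
    W=P@T[:3,:3].T+T[:3,3]; W[d<=0]=np.nan
    return W
def onplane(px,z,K,T):
    r=T[:3,:3]@np.linalg.inv(K)@np.array([px[0],px[1],1.]); o=T[:3,3]
    return o+r*(z-o[2])/r[2]
def grab(name):
    K,T=T_cam(name); im,d=vision.grab_frame(name); return im,d,K,T
def quat(R):
    q=Ro.from_matrix(R).as_quat(); return q[[3,0,1,2]]
E
python3 - <<'E'
from h import *
for n in ["top","side"]:
    im,d,K,T=grab(n); cv2.imwrite(f"pics/{n}.png",im); W=cloud(d,K,T)
    for t in ["stage","lock","slide","frost","plate","dish_a","dish_b","tomato","jar"]:
        for m in models.masks_of(n,t)[:4]:
            print(n,t,round(m["p"],2),np.round(m["point"]),m["mask"].sum(),np.round(np.nanmedian(W[m["mask"]],0),3))
print(ctrl.pinch_z, {k:np.round(v,3) for k,v in get_state().items()})
E
```

```text
pics
top stage 0.62 [368. 266.] 2626 [ 0.498 -0.134  0.01 ]
top lock 0.87 [367. 267.] 282 [ 0.5   -0.134  0.057]
top slide 0.9 [393. 269.] 632 [ 0.497 -0.191  0.047]
top slide 0.83 [404. 216.] 355 [ 0.616 -0.22   0.006]
top frost 0.67 [392. 250.] 145 [ 0.535 -0.184  0.047]
top frost 0.57 [358. 361.] 360 [ 0.296 -0.109  0.01 ]
top frost 0.51 [394. 221.] 86 [ 0.606 -0.196  0.006]
top plate 0.91 [242. 274.] 2721 [0.48  0.152 0.007]
top plate 0.61 [172. 269.] 2649 [0.501 0.325 0.007]
top plate 0.51 [396. 269.] 597 [ 0.494 -0.193  0.047]
top dish_a 0.74 [274. 146.] 521 [0.777 0.094 0.018]
top dish_a 0.55 [336. 153.] 541 [ 0.772 -0.063  0.017]
top dish_a 0.47 [390. 249.] 166 [ 0.535 -0.184  0.047]
top dish_b 0.74 [274. 146.] 521 [0.777 0.094 0.018]
top dish_b 0.55 [336. 153.] 541 [ 0.772 -0.063  0.017]
top dish_b 0.47 [390. 249.] 166 [ 0.535 -0.184  0.047]
top tomato 0.8 [193. 181.] 611 [0.693 0.276 0.047]
top jar 0.91 [486. 299.] 341 [ 0.427 -0.389  0.061]
side stage 0.97 [279. 330.] 3039 [ 0.499 -0.183  0.009]
side lock 0.97 [284. 304.] 436 [ 0.501 -0.131  0.055]
side slide 0.87 [347. 35
[... 643 characters left out ...]
b 0.63 [397. 239.] 451 [0.778 0.081 0.016]
side dish_b 0.54 [250. 447.] 930 [ 0.429 -0.409  0.051]
side tomato 0.86 [347. 189.] 498 [0.696 0.261 0.039]
-0.0187 {'time': np.float64(1.0), 'qpos': array([ 1.372,  0.507, -0.238,  1.5  ,  0.126,  1.149, -0.155]), 'qd': array([ 0.002, -0.002,  0.001,  0.   , -0.   , -0.001, -0.   ]), 'tau': array([ 1.0000e-03, -6.2036e+01, -2.1850e+00, -2.4996e+01,  1.4000e-02,
        2.0000e-03,  0.0000e+00]), 'tcp_pos': array([ 0.188, -0.596,  0.231]), 'eef_rot': array([-0.   ,  0.988,  0.152,  0.   ]), 'contact_force': array([ 0.611, -0.867,  0.621]), 'wrist_torque': array([ 0.002, -0.002,  0.011]), 'gripper_force': np.float64(0.0), 'width': np.float64(0.085)}
```

View pics/top.png

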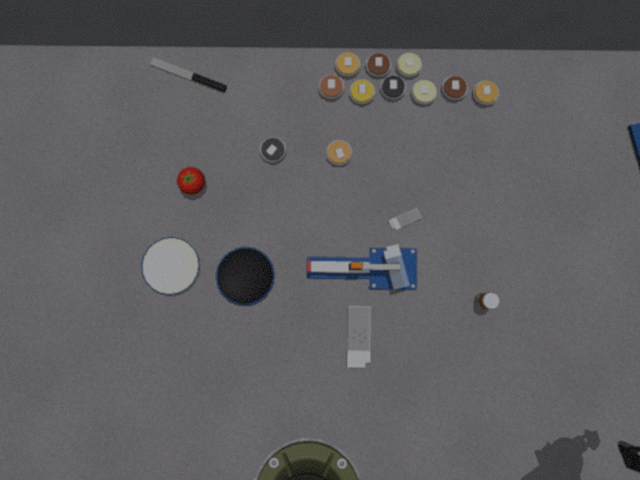

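View pics/side.png

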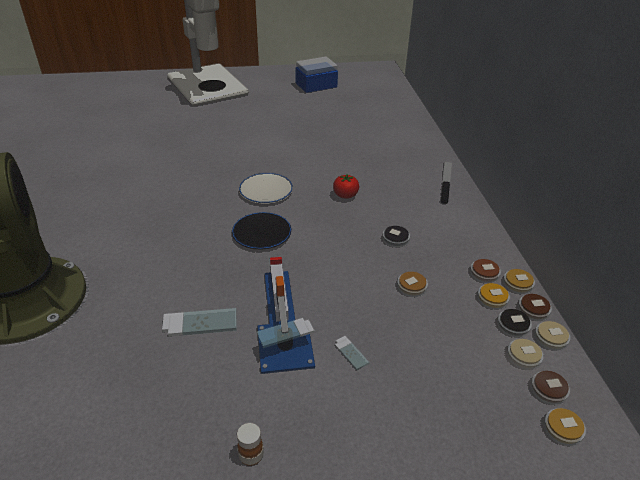

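Look-alikes: the slides are the small one on the table at (404,216), the large one on the table at (359,336), and the middle-sized one on the stage at (397,268). I choose the one on the stage. The plates are black at (245,276) and white at (171,266), and I choose the white one. Next is a close look with the wrist camera.

Run:
```python
from h import *
print(np.round(vision.camera_info("wrist")["hand_eye"],3))
# tool down, tool y along world x
R=np.column_stack([[0,1,0],[1,0,0],[0,0,-1]]).astype(float)
for s in (1,-1):
    Q=quat(R@np.diag([s,s,1])); print(s,ctrl.ik([0.48,-0.17,0.36],Q),ctrl.ik([0.5,-0.06,0.06],Q))
```

```text
[[-0.001 -0.954 -0.299  0.077]
 [ 1.    -0.001 -0.    -0.   ]
 [ 0.    -0.299  0.954 -0.143]
 [ 0.     0.     0.     1.   ]]
1 [ 0.87260283  0.30332479 -0.81101071  1.55349157  0.22235927  1.38046309
  0.04219548] [ 0.48672878  0.60037083 -0.62785828  2.02591738  0.55091828  0.68666065
 -0.4964453 ]
-1 [ 0.37795298  0.23936053 -0.11399022  1.5592778   0.02767532  1.34453338
 -2.88061701] [-0.58031578  0.85167889  1.15015819  2.03871884 -0.99143722  0.96269298
 -2.02984846]
```

```bash
cat >> h.py <<'E'
R1=np.column_stack([[0,1,0],[1,0,0],[0,0,-1]]).astype(float)
E
python3 - <<'E'
from h import *
ctrl.movep([0.5,-0.10,0.30],quat(R1))
im,d,K,T=grab("wrist"); W=cloud(d,K,T); np.savez("w1.npz",im=im,d=d,K=K,T=T)
out=im.copy()
for t in ["stage","lock","slide","frost"]:
    for m in models.masks_of("wrist",t)[:3]:
        print(t,round(m["p"],2),np.round(m["point"]),m["mask"].sum(),np.round(np.nanmedian(W[m["mask"]],0),3))
        if t in("slide","frost") :
            c,_=cv2.findContours(m["mask"].astype(np.uint8),0,2); P=W[m["mask"]]
            r=cv2.minAreaRect(np.array([p[:2] for p in P if np.isfinite(p).all()],np.float32)*1000); print("  rect",r)
# fin: top surface near z=.085, track stop
for lo,hi in[(.08,.09),(.046,.053)]:
    s=(W[...,2]>lo)&(W[...,2]<hi)&(abs(W[...,0]-.5)<.06)&(abs(W[...,1]+.13)<.15)
    n,l,st,c=cv2.connectedComponentsWithStats(s.astype(np.uint8))
    for k in range(1,n):
        if st[k,4]>40:
            r=cv2.minAreaRect(W[l==k][:,:2].astype(np.float32)*1000); print(lo,st[k,4],np.round(W[l==k].mean(0),4),r)
b=W[...,2]; h=(b<.012)&(b>.005)&(im[...,0]>im[...,2]*2)
r=cv2.minAreaRect(W[h&(W[...,1]<-.0)][:,:2].astype(np.float32)*1000); print("base",r)
cv2.imwrite("pics/w1.png",im); print(get_state()["time"])
E
```

```text
stage 0.62 [319. 212.] 8940 [ 0.502 -0.109  0.009]
stage 0.15 [321. 235.] 1118 [ 0.502 -0.134  0.056]
lock 0.79 [320. 234.] 1139 [ 0.502 -0.134  0.056]
lock 0.49 [275. 404.] 755 [ 0.432 -0.381  0.035]
slide 0.94 [409. 289.] 1027 [ 0.618 -0.219  0.005]
  rect ((619.357421875, -221.78860473632812), (28.515161514282227, 77.30500030517578), 25.269498825073242)
slide 0.87 [203. 206.] 4390 [ 0.35  -0.11   0.009]
  rect ((345.2080383300781, -111.10649108886719), (52.402408599853516, 142.41677856445312), 89.02330017089844)
slide 0.84 [327. 277.] 2017 [ 0.508 -0.191  0.047]
  rect ((506.7055358886719, -201.60653686523438), (98.11444854736328, 57.85697937011719), 14.492691040039062)
frost 0.84 [402. 271.] 287 [ 0.607 -0.196  0.005]
  rect ((606.9057006835938, -196.26553344726562), (27.67987632751465, 20.498477935791016), 24.92070198059082)
frost 0.67 [159. 208.] 1195 [ 0.298 -0.107  0.009]
  rect ((293.8465881347656, -110.62443542480469), (45.15609359741211, 52.14111328125), 0.39928239583969116)
frost 0.62 [353. 272.] 571 [ 0.536 -0.183  0.047]
  rect ((537.0723266601562, -182.75823974609375), (25.838483810424805, 36.33028030395508), 13.78091049194336)
0.08 321 [ 0.5022 -0.1001  0.0853] ((502.2643127441406, -100.43124389648438), (25.25078582763672, 12.636286735534668), 89.61151123046875)
0.046 182 [0.5026 0.0029 0.0506] ((502.5096740722656, 2.8726391792297363), (7.066285610198975, 23.13694953918457), 89.96377563476562)
0.046 1486 [ 0.5026 -0.1922  0.0469] ((503.01922607421875, -191.53848266601562), (95.80696868896484, 36.511131286621094), 14.486815452575684)
base ((648.7540283203125, -147.58544921875), (299.4800720214844, 743.3596801757812), 72.07733154296875)
3.3667
```

View pics/w1.png

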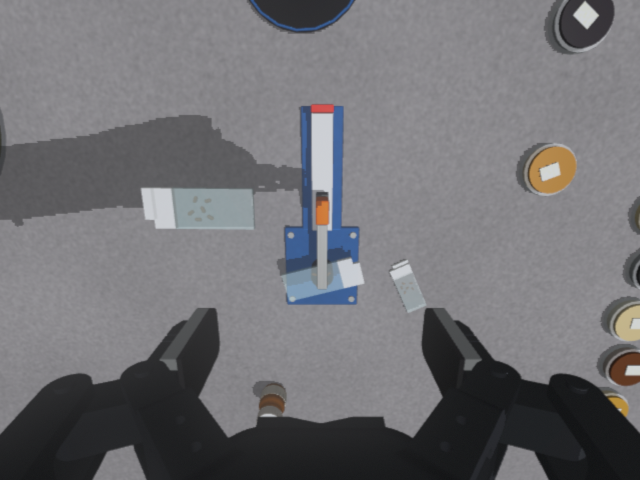

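The stage slide is at (327,277), with its whitish end at the right, around (350,272). The large slide is at (203,206) and the small one at (409,289). Stage yaw is about 0 and its origin about (0.5025, -0.191). The fin gives a travel of about 10 mm, which fits the stated range. I'll check the notch in a crop, then push the lock.

Run:
```python
from h import *
im=np.load("w1.npz")["im"]; cv2.imwrite("pics/c1.png",cv2.resize(im[240:315,265:385],None,fx=6,fy=6,interpolation=cv2.INTER_CUBIC))
Q=quat(R1); x=.5025; y=-.1004
ctrl.movep([x,y,.14],Q); ctrl.movel([x,y,.056],max_speed=.12)
ctrl.close_gripper(force=40); s=get_state(); print("grip",s["width"],s["gripper_force"],s["contact_force"])
ctrl.movel([x,y+.078,.056],max_speed=.08); print(np.round(get_state()["contact_force"],1),get_state()["tcp_pos"])
for k in range(4):
    ctrl.movel([x,y+.080+.002*k,.056],max_speed=.03); s=get_state(); print(k,np.round(s["contact_force"],1),np.round(s["tcp_pos"],4))
    if abs(s["contact_force"][1])>12: break
ctrl.pause(.2); ctrl.ungrasp(); ctrl.movel([x,y+.08,.2],max_speed=.2)
print(s["width"],get_state()["time"])
```

```text
grip 0.013652159075960313 42.168495655059814 [-3.50486138 -0.23720371  6.88294967]
[-3.9  1.   7.2] [ 0.50182374 -0.02176448  0.05618783]
0 [-4.5 -0.3  7.4] [ 0.5018 -0.0203  0.0562]
1 [-3.5 -1.2  6.3] [ 0.5018 -0.0184  0.0562]
2 [-3.6 -6.3  8. ] [ 0.5018 -0.0181  0.0561]
3 [ -3.2 -10.9   8.7] [ 0.5018 -0.0181  0.0561]
0.013162489009506622 9.4333
```

View pics/c1.png

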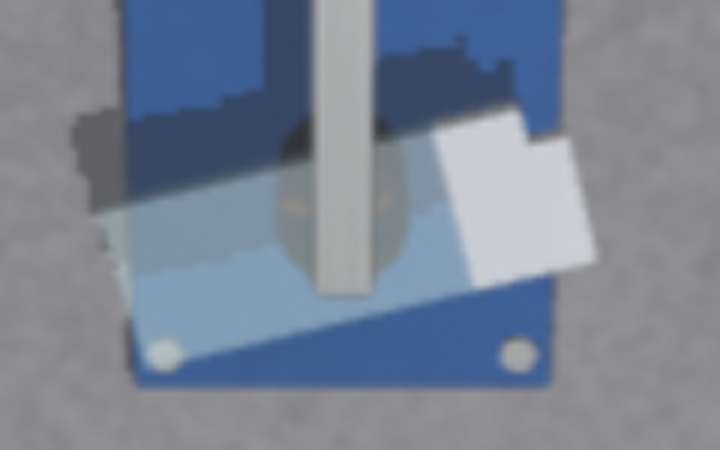

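The crop shows the frosted end at the right with its notch at the upper right corner, which is the slide's +x, +y corner, so the frosted end points to world +x at 14.5°. The lock stopped hard after about 82 mm. I'll re-measure both from above and check IK for the grasp and the final pose.

Run:
```python
from h import *
ctrl.movep([0.5,-0.10,0.30],quat(R1))
im,d,K,T=grab("wrist"); W=cloud(d,K,T); cv2.imwrite("pics/w2.png",im[80:330,240:420])
for nm,lo,hi,y0,y1 in[("fin",.08,.09,-.1,.05),("slide",.043,.05,-.26,-.13)]:
    s=(W[...,2]>lo)&(W[...,2]<hi)&(abs(W[...,0]-.5)<.06)&(W[...,1]>y0)&(W[...,1]<y1)
    print(nm,s.sum(),np.round(W[s].mean(0),4),cv2.minAreaRect(W[s][:,:2].astype(np.float32)*1000))
im,d,K,T=grab("top");W=cloud(d,K,T)
for m in models.masks_of("top","plate")[:2]:
    P=W[m["mask"]];P=P[np.isfinite(P).all(1)]; print("plate",m["p"],im[m["mask"]].mean(),cv2.minEnclosingCircle(P[:,:2].astype(np.float32)))
def S(psi,tilt): return (Ro.from_euler("z",psi,degrees=True)*Ro.from_euler("y",-tilt,degrees=True)).as_matrix()
for s in(1,-1):
    D=np.diag([-s,s,-1])
    g=S(14.5,0)@D; print(s,"grasp",ctrl.ik([.49,-.195,.022],quat(g)),ctrl.ik([.49,-.195,.2],quat(g)))
    for psi in(-30,0,15,33,50,70):
        q=ctrl.ik([.5,.325,.19],quat(S(psi,40)@D)); print(psi,None if q is None else np.round(q,2))
```

```text
fin 404 [ 0.5027 -0.0188  0.0853] ((502.8110656738281, -19.18094253540039), (25.01442527770996, 13.75256061553955), 89.9592514038086)
slide 2176 [ 0.5026 -0.1913  0.0466] ((503.0935363769531, -191.55291748046875), (96.15504455566406, 36.99796676635742), 14.399015426635742)
plate 0.96 38.42051846417217 ((0.4791043996810913, 0.15217165648937225), 0.06888530403375626)
plate 0.89 158.61943220753793 ((0.5023099184036255, 0.32522931694984436), 0.07002241909503937)
1 grasp [ 0.9365405   0.8260079  -1.00635291  1.99179922  0.93558552  0.88152876
  1.22909616] [ 1.07528929  0.62424103 -1.22468179  1.79748736  0.63509241  1.18577704
  1.47657336]
-30 [-0.47  0.63 -0.87  1.9   1.19  1.38 -0.85]
0 [-0.21  0.55 -1.08  2.17  1.48  1.1  -0.64]
15 [-0.09  0.48 -1.04  2.26  1.65  0.83 -0.5 ]
33 [ 0.01  0.4  -0.88  2.31  1.95  0.43 -0.4 ]
50 [ 0.24  0.45 -0.98  2.27  2.04  0.19 -0.1 ]
70 [ 0.54  0.76 -1.41  2.14  1.12  0.38  1.26]
-1 grasp [ 0.55513413  0.64027946 -0.33947554  1.99651106  0.38024736  0.56569121
 -1.36399816] [ 0.65482268  0.40712387 -0.46328447  1.80212194  0.21441842  0.98204444
 -1.21332472]
-30 [-0.31  0.79 -1.23  1.9   1.29  1.65  2.21]
0 [-0.14  0.62 -1.23  2.17  1.5   1.22  2.5 ]
15 [-1.09  0.34  0.35  2.28  1.9   0.23  2.34]
33 [-0.46  0.31 -0.24  2.31  2.49  0.21  2.17]
50 [-0.28  0.33 -0.24  2.27  4.17  0.2   0.88]
70 [ 0.27  0.48 -0.82  2.14 -0.77  0.21 -0.03]
```

View pics/w2.png

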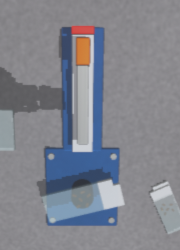

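The lock fin is at y = -0.019, so travel is about 0.092 and the bar is clear of the slide. The white plate is at (0.502, 0.325). Now the grasp and lift.

```bash
cat >> h.py <<'E'
def S(psi,tilt): return (Ro.from_euler("z",psi,degrees=True)*Ro.from_euler("y",-tilt,degrees=True)).as_matrix()
D=np.diag([-1.,1,-1])
GX,GZ=.014,.0215
def tcp(mid,psi,tilt):
    s=S(psi,tilt); return mid-GX*s[:,0]-GZ*s[:,2], quat(s@D)
E
python3 - <<'E'
from h import *
mid=np.array([.503,-.1915,.0435])
p,q=tcp(mid,14.4,0); print(p)
ctrl.movep(p+[0,0,.1],q); ctrl.movel(p,max_speed=.1)
s=get_state(); print(np.round(s["contact_force"],1),np.round(s["tcp_pos"],4))
ctrl.close_gripper(force=60); ctrl.pause(.2)
s=get_state(); print("grip",s["width"],s["gripper_force"],np.round(s["contact_force"],1))
ctrl.movel(p+[0,0,.1],max_speed=.1); ctrl.pause(.3); ctrl.movel(p+[0,0,.22],max_speed=.2)
s=get_state(); print("up",s["width"],s["gripper_force"],np.round(s["contact_force"],1),s["time"],np.round(s["qpos"],2))
for psi in(-30,-15,0,14.4,30):
    for t in (0,38):
        a=tcp(np.array([.502,.325,.22]),psi,t); j=ctrl.ik(*a); print(psi,t,None if j is None else np.round(j,2))
E
```

```text
[ 0.48943984 -0.19498166  0.022     ]
[ 0.4  0.  -0.1] [ 0.4898 -0.1949  0.0225]
grip 0.03434256583806909 59.36290383338928 [-2.4 -0.2  5.3]
up 0.034647481562627064 59.671640396118164 [ 0.5  0.3 -0.7] 15.6 [ 1.1   0.59 -1.26  1.74  0.59  1.26  1.52]
-30 0 [-0.11  0.6  -0.89  1.64  0.5   1.15 -0.07]
-30 38 [-0.47  0.59 -0.81  1.89  1.14  1.31 -0.78]
-15 0 [-0.07  0.61 -0.95  1.64  0.53  1.17  0.16]
-15 38 [-0.38  0.53 -0.87  2.02  1.26  1.15 -0.67]
0 0 [-0.04  0.63 -1.01  1.65  0.57  1.18  0.39]
0 38 [-0.27  0.48 -0.91  2.14  1.4   0.95 -0.54]
14.4 0 [-0.01  0.65 -1.06  1.65  0.6   1.2   0.61]
14.4 38 [-0.54  0.33 -0.35  2.22  1.54  0.46 -0.41]
30 0 [ 0.01  0.66 -1.09  1.66  0.62  1.22  0.87]
30 38 [-0.36  0.31 -0.39  2.26  1.88  0.24 -0.41]
```

Run:
```python
from h import *
m=np.array([.502,.325,.24])
ctrl.movep(*tcp(m,-15,0)); ctrl.movep(*tcp(m,-15,38)); m[2]=.2; ctrl.movel(tcp(m,-15,38)[0],max_speed=.08); ctrl.pause(.5)
s=get_state(); print(s["width"],s["gripper_force"],np.round(s["contact_force"],1),s["time"],np.round(s["tcp_pos"],3),tcp(m,-15,38)[0])
for n in("side","top","wrist"):
    im,d,K,T=grab(n); W=cloud(d,K,T)
    for t in("slide","frost","lock"):
        for k in models.masks_of(n,t)[:3]:
            P=W[k["mask"]]; P=P[np.isfinite(P).all(1)]
            if len(P): print(n,t,round(k["p"],2),np.round(k["point"]),np.round(np.median(P,0),3))
    if n=="side": cv2.imwrite("pics/s2.png",cv2.resize(im[60:340,130:430],None,fx=2,fy=2))
    if n=="wrist": cv2.imwrite("pics/w3.png",im)
```

```text
0.03454502223119199 59.68303620815277 [ 0.1 -0.5 -0.3] 19.3917 [0.504 0.325 0.175] [0.50412945 0.32442941 0.17443851]
side slide 0.91 [198. 321.] [ 0.347 -0.117  0.008]
side slide 0.84 [350. 355.] [ 0.618 -0.226  0.004]
side slide 0.5 [265. 117.] [0.511 0.314 0.21 ]
side frost 0.95 [174. 324.] [ 0.296 -0.113  0.008]
side frost 0.59 [340. 341.] [ 0.605 -0.197  0.004]
side frost 0.46 [271. 112.] [0.526 0.305 0.221]
side lock 0.74 [277. 272.] [ 0.501 -0.047  0.056]
side lock 0.33 [414. 282.] [ 0.772 -0.074  0.016]
top slide 0.89 [357. 334.] [ 0.346 -0.111  0.01 ]
top slide 0.87 [406. 215.] [ 0.618 -0.222  0.005]
top slide 0.66 [137. 252.] [0.511 0.324 0.21 ]
top frost 0.59 [355. 357.] [ 0.298 -0.108  0.01 ]
top frost 0.54 [393. 221.] [ 0.605 -0.196  0.006]
top frost 0.48 [137. 241.] [0.527 0.316 0.224]
top lock 0.81 [334. 267.] [ 0.5   -0.056  0.057]
top lock 0.38 [336. 154.] [ 0.771 -0.063  0.017]
wrist slide 0.76 [320. 333.] [0.488 0.329 0.191]
wrist frost 0.85 [322. 420.] [0.519 0.321 0.216]
```

View pics/s2.png

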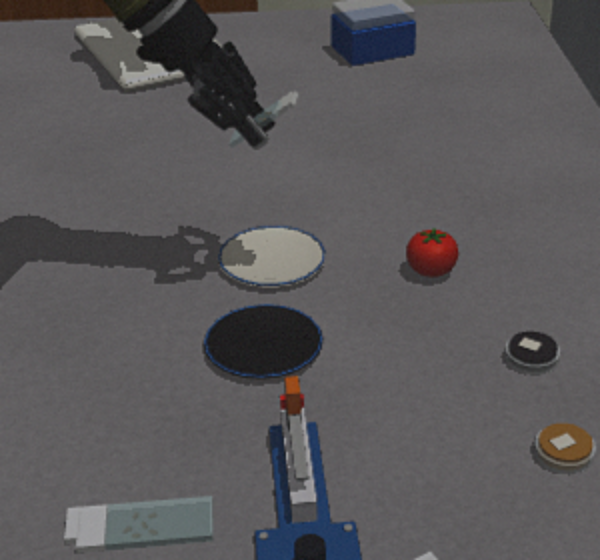

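View pics/w3.png

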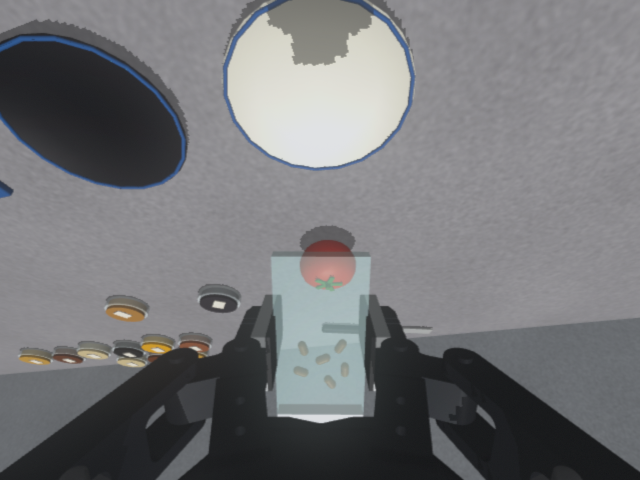

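The side view shows the slide held above the white plate, frosted end up at about (290,98) in the crop. The wrist view shows the pads only on the clear part, and the frosted end measures about 40° up. The lock is still at its red stop and the bystanders are untouched, so I'm handing in.

```bash
python3 -c "
from h import *
print(ticket.close_job(), get_state()['time'])"
```

```text
the job is handed in; nothing more can be done
the job is handed in; nothing more can be done
```

The job is handed in (result not shown): the lock is at its end stop, and the slide is held still over the white plate, about 20 cm up, frosted end tipped up about 40°.

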